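# Set the straightedge against both stops

### The arm

A 6-joint arm with a two-finger parallel gripper is mounted at the origin on a cart in front of the work surface, level with it; the furniture and walls round the work are solid. World frame = base frame: x ahead of the robot, y to its left, z up, the work surface at z = 0. Lengths are in m, angles in degrees, forces in N, time in s.
With the tool pointing down it reaches from about 0.35 to 0.975 m from the base axis. Payload 4.9 kg.
Tool frame: the origin (TCP) lies midway between the tips of the shut fingers; the grasp point (between the pads) lies 19 mm behind it (env.tcp_to_grasp is the distance from the TCP to the grasp point, in m); z points along the fingers, y is the direction in which the jaws open and shut (so a half turn about z gives the same grasp; the last joint's range is limited). The gripper opens to 85 mm and grips with 20 to 120 N. Pads are 22 mm wide; open, the fingers measure 114 mm over their backs; the gripper's body (76 mm by 85 mm) begins 54 mm behind the grasp point. The pads swing forward as they close: fully open they stand 13 mm farther back than shut.
Start: joints at [61.822, 3.019, 92.412, -0, 84.569, -6.818], TCP at [0.228, 0.582, 0.231] pointing down, gripper open.
Joint ranges: [-172.51, 172.51], [-57.92, 126.97], [3.15, 148.05], [-58.71, 238.71], [5.1, 150.11], [-179.66, 179.66]. Speed limits (degrees/s): [147.25, 147.25, 180, 180, 180, 180].

### API

Orientations are given as [roll, pitch, yaw] about the fixed x, y, z axes, in that order (R = Rz(yaw) Ry(pitch) Rx(roll)).
In Python, from workcell import get_obs, eyes, env gives the robot as it stands. The module is installed in compiled form; this text tells all that it offers.
- The arm moves only by the tool drive_tool, never from a script. Its argument "commands" is a list of rows, each a list of 6 numbers: the shift along the world's x, y, z in m, then the turn, a rotation vector about the world's x, y, z in rad. In form: [[tx, ty, tz, ax, ay, az], ...]. A call has 1 to 12 rows; each row shifts and turns the pose as measured when the row begins; what a row does not reach is not made up. A row lasts 1/8 s, in which the tool goes at most 62.5 mm and 10.7 degrees, less where a joint would pass 70% of its speed; a pose out of reach is approached as far as the arm can. A call with a gripper value outside its range is refused whole. "fingers" is the opening, from 0 (shut) to 1 (fully open), set as the call begins (left out, the last holds). The fingers move at their own pace and stop on an object; the grip force is fixed at half the most. Time passes only in rows, so rows that do not move let the fingers close. It gives the time, the measured TCP pose, the force and the opening at its end, in the units of the state.
- get_obs(): the state, without advancing time (a new reading comes with each control period).
- eyes.grab_frame(name): name is "scene" or "top" or "wrist"; returns the picture (480x640x3 uint8, red, green, blue); there is no depth.
- eyes.camera_model(name): a dict with "camera_matrix" (3x3 intrinsics, pixels), "view" (4x4, takes a point from world to camera coordinates). Camera axes: x right, y up, looking along -z (the intrinsics and any distortion apply to the point x, -y, -z); pixel columns grow to the right and rows downward; lengths in m; the calibration is good to about 2 mm. A picture is of the moment at which its call begins: read the wrist's pose just before it. camera_model takes no time and is no camera call; for the wrist camera it gives the pose at the moment of the call.
- env.finish_job(): hands the job in, once; it reports no verdict.
The state is a dict: "time": time; "joints": joint angles; "joint_vel": joint speeds; "joint_torque": joint torques, N m; "ee_pos": TCP position; "orientation": TCP orientation; "contact_force": force on the tool from outside, world axes, zero at the start; "torque": the same for the moment, N m; "opening": finger opening in m.
Only numpy, scipy, OpenCV 4.12 (cv2) and the standard library are available. Lean on these libraries where they do the work, as an engineer would, in place of code of your own. Each camera call takes 0.05 s, during which the arm holds its last target.

### The job

Fetch the steel straightedge by its black grip and set it down flat on the aluminium plate, lengthways in front of the two stops and still clear of them. Then slide it gently along the plate until its long edge touches the spring tips of both stops at once, and let go so that it stays resting lightly against both, each tip still springy and neither one jammed hard against its end. Leave the other things on the table where they are.

Things in the scene. Friction and masses are not known exactly. Their poses are not given: they have to be found in the camera images.
- straightedge_grip (a point): middle of the straightedge's black grip, 34 mm above the bar's underside. The bar: steel, 240 mm long (y), 28 wide (x), 12 thick (z), long edges alike, about 0.65 kg. The grip stands in the middle of its top: 60 mm long (y), 16 thick (x), 38 high (top 50 mm above the underside). Starts flat on the table to the robot's left.
- plate: fixed aluminium plate, 200 mm deep (x) and 300 mm wide (y), its top 15 mm above the origin, which lies on the table under its centre. x points away from the robot, to the edge that bears the two stops.
- stop_left: stop at larger y: dark steel block 36(x)x28(y)x26 mm, fixed on the plate, same axes; origin under its centre. From its -x face a brass barrel with a steel tip (8 mm thick, axis 7 mm above the plate) points to -x. How far it is screwed out is NOT reported: the tip's free end is 31 to 59 mm from the origin along -x. The tip yields softly (0.4 to 1 N) for 5 mm, then is solid; over 10 N harms it. 
- stop_right: stop at smaller y: dark steel block 36(x)x28(y)x26 mm, fixed on the plate, same axes; origin under its centre. From its -x face a brass barrel with a steel tip (8 mm thick, axis 7 mm above the plate) points to -x. How far it is screwed out is NOT reported: the tip's free end is 31 to 59 mm from the origin along -x. The tip yields softly (0.4 to 1 N) for 5 mm, then is solid; over 10 N harms it. 
- weight_big: bystander: brass-coloured knobbed weight 22 mm thick, 34 mm high; origin under its centre
- weight_small: bystander: grey knobbed weight 17 mm thick, 27 mm high; origin under its centre
- beaker: bystander: glass beaker 46 mm wide, 58 mm high; origin under its centre
- timer: bystander: white bench timer 60 x 62 x 29 mm; origin under its centre
- bottle_amber: bystander: brown bottle with black cap, 54 mm wide, 105 mm high; origin under its centre
- bottle_buffer: bystander: white bottle with blue cap, 62 mm wide, 125 mm high; origin under its centre

How it is judged (in metres and radians):
On the way:
1. the straightedge lies flat on the plate, lengthways in front of the stops, touching neither stop (angle between straightedge_grip's own z axis and vertical below 0.05 rad and z of straightedge_grip in the frame of plate between 0.046 and 0.0525 m and angle between the y axis of straightedge_grip and the y axis of plate, either way round below 0.5 rad and x of straightedge_grip in the frame of plate between -0.095 and 0.06 m and y of straightedge_grip in the frame of plate between -0.09 and 0.09 m and contact force between straightedge and plate above 0.5 N and contact force between straightedge and stop_left below 0.05 N and contact force between straightedge and stop_right below 0.05 N), for 0.1 s.
At the end, for the whole second after the job is handed in: the straightedge lies at rest and released, flat on the plate (tilt under 0.05 rad), within 0.5 rad of the plate's y axis, its middle within 90 mm of the plate's middle in y, and touches the tips of both stops lightly (0.12 to 1.2 N on each: sprung in, not hard against its end) (angle between straightedge_grip's own z axis and vertical below 0.05 rad and z of straightedge_grip in the frame of plate between 0.046 and 0.0525 m and angle between the y axis of straightedge_grip and the y axis of plate, either way round below 0.5 rad and x of straightedge_grip in the frame of plate between -0.095 and 0.06 m and y of straightedge_grip in the frame of plate between -0.09 and 0.09 m and contact force between straightedge and stop_left between 0.12 and 1.2 N and contact force between straightedge and stop_right between 0.12 and 1.2 N and linear speed of straightedge below 0.01 m/s).
It fails at once if more than 10 N between the straightedge and the left stop (contact force between straightedge and stop_left above 10 N).
It fails at once if more than 10 N between the straightedge and the right stop (contact force between straightedge and stop_right above 10 N).
It fails at once if a bystander (weights, beaker, timer, bottles) is pushed more than 20 mm (distance of any of weight_big, weight_small, beaker, timer, bottle_amber, bottle_buffer from where it was at the start of the episode above 0.02 m).
It also fails if it takes over 72 s, if anything falls off the work surface, if the arm or the gripper's body presses on something with over 40 N, if the wrist force passes 120 N, or if a joint passes its speed limit or range.

## Working session

There is one attempt and no reset: what is moved stays moved. The work goes in short steps, Python scripts to look and compute and a tool call to move; the robot and the scene stay as the last step left them, time stands still between calls to the robot, and variables do not carry over. Pictures are saved under pics/ and viewed, and the job is handed in when it is done.

Besides the shell and the picture viewer there is one more tool, called after "Request:" as name([rows], argument=value, ...), one row to a line, values as JSON. drive_tool: Moves the arm, as the interface text tells. Its arguments: {"type":"object","properties":{"commands":{"type":"array","items":{"type":"array","items":{"type":"number"}}},"fingers":{"type":"number"}},"required":["commands"]}

```bash
mkdir -p pics
python3 - <<'E'
from workcell import get_obs, eyes, env
import cv2,json
print(get_obs())
for n in ["scene","top","wrist"]:
    m=eyes.camera_model(n); print(n,m)
    cv2.imwrite(f"pics/{n}0.png",eyes.grab_frame(n)[:,:,::-1])
E
```

```text
{'time': 0.0, 'joints': array([ 6.18230350e+01,  3.05811976e+00,  9.24927362e+01, -1.11314674e-03,
        8.45695539e+01, -6.81615835e+00]), 'joint_vel': array([ 0.06126562,  0.01305741,  0.0326217 , -0.01813456,  0.04660674,
       -0.02251162]), 'joint_torque': array([-7.13209429e-04, -3.93686378e+01, -3.70172954e+01, -1.87835817e-04,
        7.12881127e-03, -3.56204896e-05]), 'ee_pos': array([0.22733311, 0.58151061, 0.230047  ]), 'orientation': array([-1.79880310e+02, -1.31906177e-02,  1.58639286e+02]), 'contact_force': array([-0.8718346 ,  0.26113586,  0.61146717]), 'torque': array([-0.04955895,  0.02021612, -0.00350863]), 'opening': 0.08498177093129872}
scene {'camera_matrix': array([[525.44133631,   0.        , 310.64185818],
       [  0.        , 525.44133631, 241.72510992],
       [  0.        ,   0.        ,   1.        ]]), 'view': array([[ 8.29897059e-01, -5.57916536e-01, -1.01941912e-04,
        -4.76349316e-01],
       [ 4.32515686e-01,  6.43248705e-01,  6.31792122e-01,
        -2.49484750e-01],
       [-3.52421698e-01, -5.24366515e-01,  7.75137862e-01,
        -1.04612
[... 260 characters left out ...]
.        ]]), 'view': array([[-0.01124337, -0.99993484,  0.0019731 , -0.04625654],
       [ 0.98249637, -0.01068032,  0.18597533, -0.5562681 ],
       [-0.18594214,  0.00402956,  0.98255243, -1.31533296],
       [ 0.        ,  0.        ,  0.        ,  1.        ]])}
wrist {'camera_matrix': array([[401.62305652,   0.        , 314.45007878],
       [  0.        , 401.62305652, 241.06224105],
       [  0.        ,   0.        ,   1.        ]]), 'view': array([[ 0.36348872,  0.93159743, -0.00147516, -0.62390049],
       [-0.89566362,  0.34903171, -0.27561484,  0.03691763],
       [-0.2562472 ,  0.10150413,  0.96126702, -0.37843256],
       [ 0.        ,  0.        ,  0.        ,  1.        ]])}
```

View pics/top0.png

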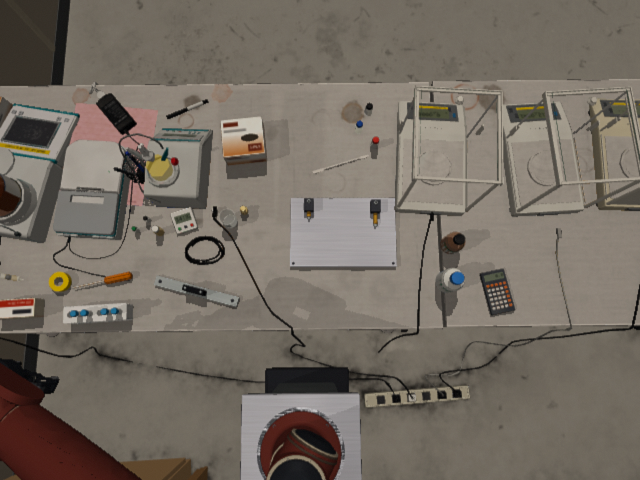

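View pics/scene0.png

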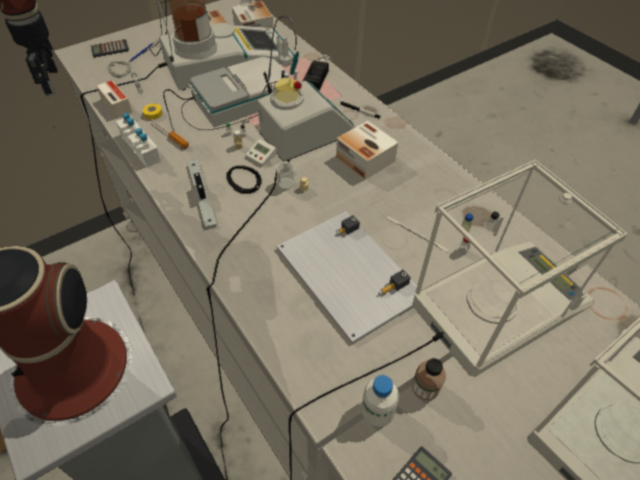

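View pics/wrist0.png

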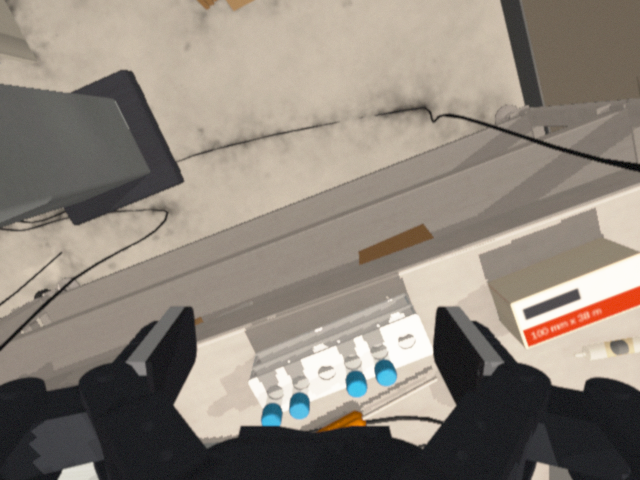

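The top view shows the straightedge from about (157,282) to (239,300), with its grip near (195,290). The plate spans columns 290–397, with stops at (309,207) and (376,207). I'll zoom in next.

```bash
cat > h.py <<'E'
import numpy as np, cv2
from workcell import get_obs, eyes, env
def p2w(name,uv,z,m=None):
    m=m or eyes.camera_model(name); K=m["camera_matrix"];V=m["view"]
    u,v=uv; d=np.array([(u-K[0,2])/K[0,0],-(v-K[1,2])/K[1,1],-1.])
    R=V[:3,:3];c=-R.T@V[:3,3]; w=R.T@d
    return c+w*(z-c[2])/w[2]
def w2p(name,P,m=None):
    m=m or eyes.camera_model(name); K=m["camera_matrix"];V=m["view"]
    p=V[:3,:3]@np.array(P)+V[:3,3]; return np.array([K[0,0]*p[0]/-p[2]+K[0,2],K[1,1]*-p[1]/-p[2]+K[1,2]])
def st():
    o=get_obs(); print({k:np.round(o[k],4) for k in ["time","ee_pos","orientation","contact_force","opening","joints"]})
E
python3 - <<'E'
from h import *
im=cv2.imread("pics/top0.png")
a=cv2.resize(im[265:315,145:255],None,fx=7,fy=7,interpolation=cv2.INTER_CUBIC)
b=cv2.resize(im[190:275,283:403],None,fx=6.4,fy=6.4,interpolation=cv2.INTER_CUBIC)
cv2.imwrite("pics/ta.png",a);cv2.imwrite("pics/tb.png",b)
E
```

```text
(no output)
```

View pics/ta.png

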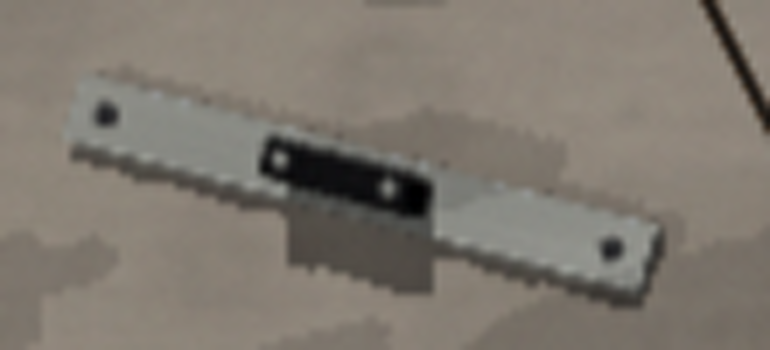

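View pics/tb.png

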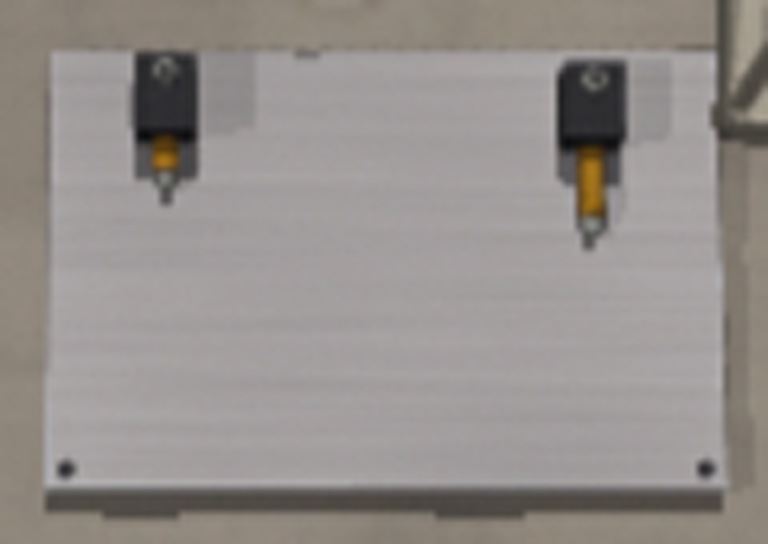

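Run:
```python
from h import *
A=lambda u,v,z:p2w("top",(145+u/7-.4,265+v/7-.4),z)
B=lambda u,v,z:p2w("top",(283+u/6.4-.4,190+v/6.4-.4),z)
a,b=A(105,115,.012),A(612,248,.012);print("dots",a,b,(a+b)/2,np.linalg.norm(a-b))
d=a-b;print("yaw of y axis",np.degrees(np.arctan2(-d[0],d[1])))
c=[A(280,160,.05),A(390,189,.05)];print("grip dots",c, (c[0]+c[1])/2)
P=[B(*q,.015) for q in [(50,50),(720,50),(722,487),(46,487)]]
print("plate",P,sum(P)/4)
d=P[3]-P[2];print(np.degrees(np.arctan2(-d[0],d[1])));d=P[0]-P[1];print(np.degrees(np.arctan2(-d[0],d[1])))
for n,q in dict(L=(166,203),R=(588,248)).items(): print(n,B(*q,.022))
for n,q in dict(L=(165,70),R=(594,78)).items(): print(n,B(*q,.041))
```

```text
dots [0.45656807 0.38890807 0.012     ] [0.40155378 0.18590969 0.012     ] [0.42906092 0.28740888 0.012     ] 0.21032097389746995
yaw of y axis -15.163419707180163
grip dots [array([0.43410924, 0.30850654, 0.05      ]), array([0.42243713, 0.26564236, 0.05      ])] [0.42827319 0.28707445 0.05      ]
plate [array([0.69322801, 0.02373649, 0.015     ]), array([ 0.69001192, -0.27724531,  0.015     ]), array([ 0.49205375, -0.27014383,  0.015     ]), array([0.49529874, 0.02570973, 0.015     ])] [ 0.5926481  -0.12448573  0.015     ]
-0.6284080302949605
-0.6122018493967468
L [ 0.62056123 -0.02789486  0.022     ]
R [ 0.59816401 -0.21411148  0.022     ]
L [ 0.67619714 -0.02819216  0.041     ]
R [ 0.67053763 -0.21693216  0.041     ]
```

Request:
drive_tool([
  [0.025,-0.037,-0.005,0,0,-0.183],
  [0.025,-0.037,-0.005,0,0,-0.183],
  [0.025,-0.037,-0.005,0,0,-0.183],
  [0.025,-0.037,-0.005,0,0,-0.183],
  [0.025,-0.037,-0.005,0,0,-0.183],
  [0.025,-0.037,-0.005,0,0,-0.183],
  [0.025,-0.037,-0.005,0,0,-0.183],
  [0.025,-0.037,-0.005,0,0,-0.183],
  [0,0,0,0,0,0],
], fingers=1)

```text
time: 1.27
ee_pos: [0.4302, 0.2753, 0.1859]
orientation: [-179.8, 0.1, 72.5]
contact_force: [-0.6, 0.0, -0.7]
opening: 0.0855
```

Run:
```python
from h import *
st();m=eyes.camera_model("wrist");np.save("m1.npy",m["view"])
R=m["view"][:3,:3];print(-R.T@m["view"][:3,3],-R[2])
cv2.imwrite("pics/w1.png",eyes.grab_frame("wrist")[:,:,::-1])
```

```text
{'time': np.float64(1.275), 'ee_pos': array([0.4302, 0.2753, 0.1859]), 'orientation': array([-1.797623e+02,  1.087000e-01,  7.252150e+01]), 'contact_force': array([-0.592 ,  0.0076, -0.6788]), 'opening': np.float64(0.0855), 'joints': array([ 2.422150e+01, -1.088150e+01,  1.100217e+02,  7.790000e-02,
        8.110970e+01,  4.168810e+01])}
[0.45248125 0.3416151  0.32859254] [-0.08707985 -0.26346943 -0.96072939]
```

View pics/w1.png

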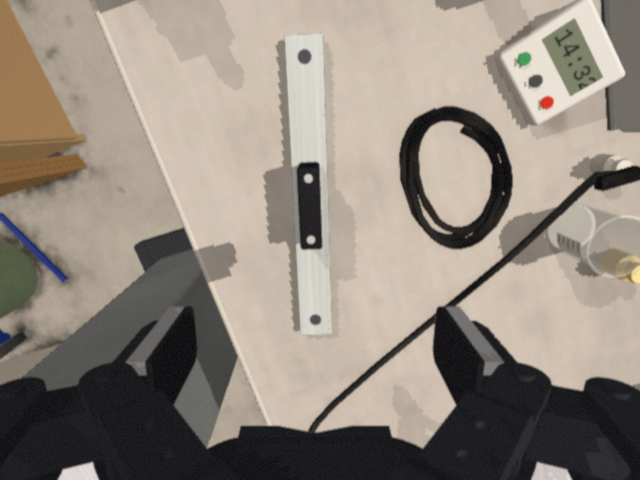

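Wrist view: the bar's end holes are at (304,57) and (315.5,320), and the grip screws at (308,179) and (310.5,240).

Run:
```python
from h import *
a,b=p2w("wrist",(304,57),.012),p2w("wrist",(315.5,320),.012);d=a-b
print(a,b,(a+b)/2,np.linalg.norm(d),np.degrees(np.arctan2(-d[0],d[1])))
a,b=p2w("wrist",(308.3,179),.05),p2w("wrist",(310.6,240),.05);d=a-b
print(a,b,(a+b)/2,np.linalg.norm(d),np.degrees(np.arctan2(-d[0],d[1])))
```

```text
[0.45730573 0.39084893 0.012     ] [0.40287216 0.18739584 0.012     ] [0.43008895 0.28912239 0.012     ] 0.210609053983672 -14.97857837000352
[0.43588378 0.31026456 0.05      ] [0.42424885 0.26792377 0.05      ] [0.43006632 0.28909416 0.05      ] 0.04391029385852976 -15.365202674542674
```

Request:
drive_tool([
  [0,0.014,-0.03,0,0,0.042],
  [0,0,-0.04,0,0,0],
  [0,0,-0.04,0,0,0],
  [0,0,-0.02,0,0,0],
  [0,0,-0.01,0,0,0],
  [0,0,0,0,0,0],
])

```text
time: 2.08
ee_pos: [0.4265, 0.2973, 0.0445]
orientation: [-179.8, -0.2, 76.0]
contact_force: [-0.1, 0.2, -0.3]
opening: 0.0855
```

Request:
drive_tool([
  [0.003,-0.008,-0.012,0,0,-0.017],
  [0,0,-0.008,0,0,0],
  [0,0,0,0,0,0],
])

```text
time: 2.45
ee_pos: [0.4313, 0.2898, 0.0257]
orientation: [180.0, -0.4, 75.0]
contact_force: [0.1, 0.6, -0.5]
opening: 0.0849
```

Request:
drive_tool([
  [-0.001,-0.001,-0.007,0,0.007,0],
  [0,0,0,0,0,0],
])

```text
time: 2.7
ee_pos: [0.4307, 0.2888, 0.0187]
orientation: [-179.7, -0.3, 75.0]
contact_force: [-0.2, 0.3, 1.1]
opening: 0.0856
```

Request:
drive_tool([
  [0,0,0,0,0,0],
  [0,0,0,0,0,0],
  [0,0,0,0,0,0],
  [0,0,0,0,0,0],
  [0,0,0,0,0,0],
  [0,0,0,0,0,0],
], fingers=0)

```text
time: 3.45
ee_pos: [0.431, 0.2892, 0.0193]
orientation: [-179.7, -0.3, 75.0]
contact_force: [-0.1, -0.8, 0.4]
opening: 0.0152
```

Run:
```python
from h import *
st();m=eyes.camera_model("wrist")
cv2.imwrite("pics/w2.png",eyes.grab_frame("wrist")[:,:,::-1])
```

```text
{'time': np.float64(3.45), 'ee_pos': array([0.431 , 0.2892, 0.0193]), 'orientation': array([-179.6884,   -0.347 ,   75.0096]), 'contact_force': array([-0.1421, -0.7973,  0.4283]), 'opening': np.float64(0.0152), 'joints': array([ 25.3853,   2.1128, 115.2446,   0.5248,  62.6562,  40.1336])}
```

View pics/w2.png

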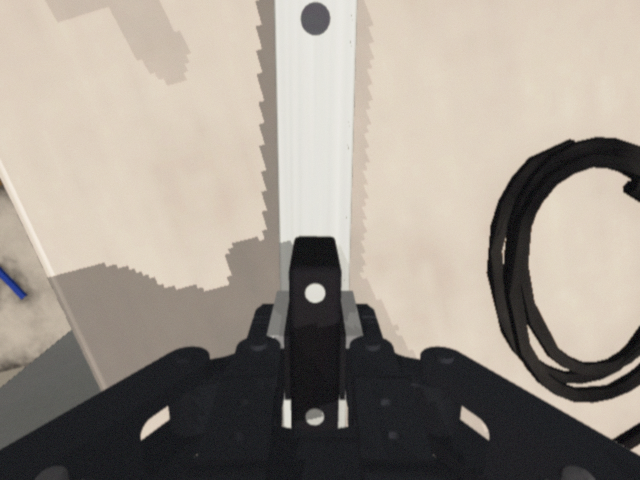

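Request:
drive_tool([
  [0,0,0.03,0,0,0],
  [0,0,0.04,0,0,0],
  [0,-0.02,0.04,0,0,0],
  [0.01,-0.045,0.02,0,0,0.02],
  [0.01,-0.045,0,0,0,0.02],
  [0.01,-0.045,0,0,0,0.02],
  [0.01,-0.045,0,0,0,0.02],
  [0.01,-0.045,0,0,0,0.02],
  [0.005,-0.045,0,0,0,0.02],
  [0,-0.045,0,0,0,0.02],
  [0,-0.03,0,0,0,0],
  [0,0,0,0,0,0],
])

```text
time: 5.0
ee_pos: [0.4663, -0.0896, 0.1265]
orientation: [-177.4, 0.4, 83.5]
contact_force: [0.5, 1.1, -7.5]
opening: 0.0154
```

Run:
```python
from h import *
st();m=eyes.camera_model("wrist");np.save("m3.npy",m["view"])
cv2.imwrite("pics/w3.png",eyes.grab_frame("wrist")[:,:,::-1])
```

```text
{'time': np.float64(5.0), 'ee_pos': array([ 0.4663, -0.0896,  0.1265]), 'orientation': array([-177.415 ,    0.3835,   83.5329]), 'contact_force': array([ 0.4818,  1.0687, -7.5424]), 'opening': np.float64(0.0154), 'joints': array([-19.2973, -11.1724, 116.2013,  -0.9708,  77.4085, -12.5898])}
```

View pics/w3.png

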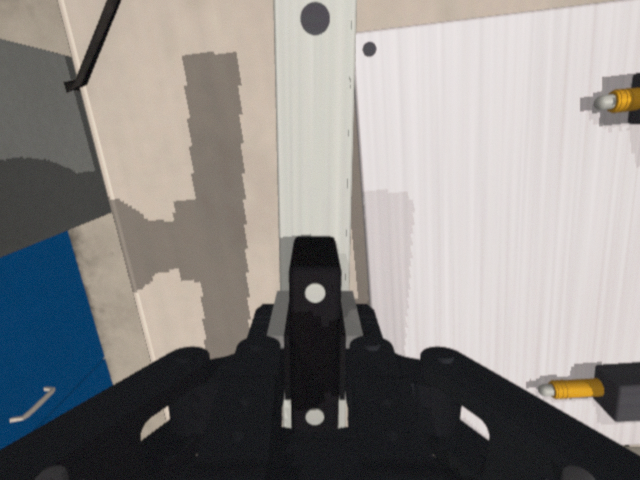

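Request:
drive_tool([
  [0.02,-0.03,0.02,-0.005,-0.045,0],
  [0,0,0,0,0,0],
  [0,0,0,0,0,0],
])

```text
time: 5.42
ee_pos: [0.4832, -0.1152, 0.1414]
orientation: [-179.5, 0.1, 83.8]
contact_force: [-0.2, -1.2, -8.2]
opening: 0.0153
```

Run:
```python
from h import *
st();m=eyes.camera_model("wrist");np.save("m4.npy",m["view"])
im=eyes.grab_frame("wrist")[:,:,::-1]
cv2.imwrite("pics/w4.png",im)
R=m["view"]
for p in [(0.6206,-0.028,.022),(0.598,-.214,.022)]: 
    u=w2p("wrist",p);print(u)
```

```text
{'time': np.float64(5.425), 'ee_pos': array([ 0.4832, -0.1152,  0.1414]), 'orientation': array([-1.794805e+02,  8.320000e-02,  8.375220e+01]), 'contact_force': array([-0.1945, -1.2229, -8.1929]), 'opening': np.float64(0.0153), 'joints': array([-21.872 , -10.3501, 113.9613,  -0.226 ,  76.8668, -15.5716])}
[524.76169112  70.19743374]
[484.31470126 345.8404124 ]
```

View pics/w4.png

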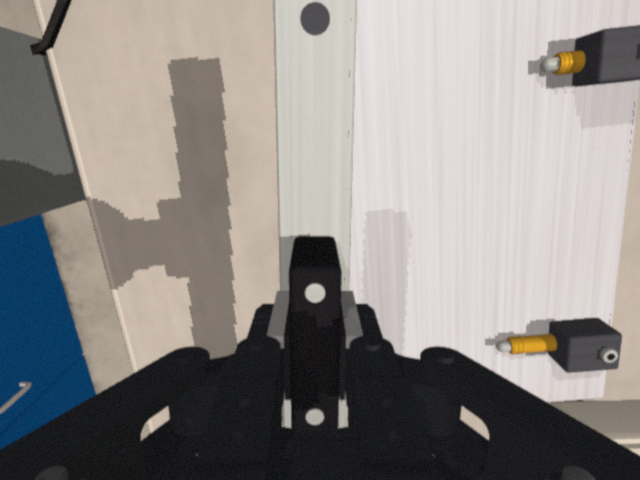

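Run:
```python
import cv2,numpy as np
im=cv2.imread("pics/w4.png")
a=cv2.resize(im[40:90,510:600],None,fx=7,fy=7,interpolation=cv2.INTER_CUBIC)[:, :630]
b=cv2.resize(im[320:370,475:565],None,fx=7,fy=7,interpolation=cv2.INTER_CUBIC)[:230]
cv2.imwrite("pics/w4z.png",np.vstack([a,b]))
```

```text
(no output)
```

View pics/w4z.png

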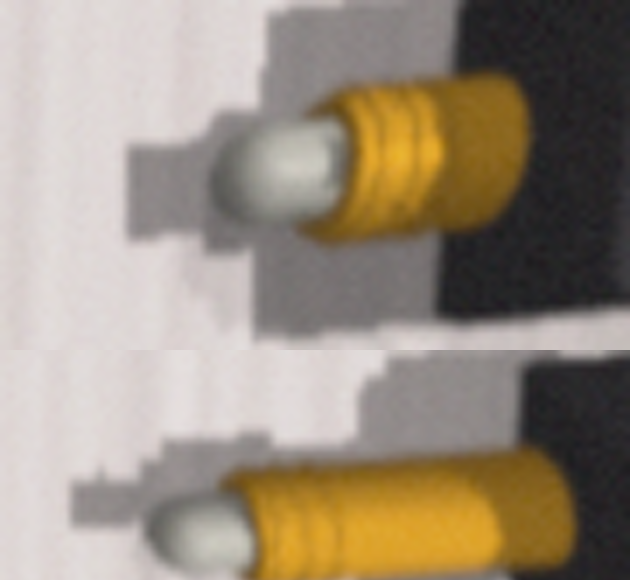

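Run:
```python
from h import *
m=eyes.camera_model("wrist"); m["view"]=np.load("m4.npy")
L=p2w("wrist",(539.6,65.4),.022,m)+[.0003,0,0];R=p2w("wrist",(495.6,345.7),.022,m)+[.0003,0,0]
d=L-R;print(L,R,(L+R)/2,np.degrees(np.arctan2(-d[0],d[1])))
print("plate corner hole etc")
# bar: edges relative to tool: +x edge at underside z=tcp-.019 / top z = tcp-.007
for uv in [(355,30),(349,230)]: print(p2w("wrist",uv,.1414-.007,m))
for uv in [(274,30),(281,230)]: print(p2w("wrist",uv,.1414-.007,m))
print(p2w("wrist",(315,18),.1414-.007,m))
# wrist camera relative to TCP
V=m["view"];print(-V[:3,:3].T@V[:3,3])
```

```text
[ 0.62876468 -0.0260405   0.022     ] [ 0.60558029 -0.21402788  0.022     ] [ 0.61717249 -0.12003419  0.022     ] -7.030755918587812
plate corner hole etc
[ 0.50827041 -0.01671303  0.1344    ]
[ 0.50039753 -0.08580317  0.1344    ]
[ 0.48113743 -0.01371247  0.1344    ]
[ 0.4743628  -0.08303665  0.1344    ]
[ 0.49527333 -0.01162584  0.1344    ]
[ 0.49273559 -0.0460255   0.28414997]
```

Request:
drive_tool([
  [0.035,-0.003,-0.01,-0.001,-0.009,-0.013],
  [0.035,-0.002,-0.03,0,0,0],
  [0.01,0,-0.03,0,0,0],
  [0,0,-0.01,0,0,0],
  [0,0,0,0,0,0],
  [0,0,0,0,0,0],
])

```text
time: 6.22
ee_pos: [0.5638, -0.1154, 0.0584]
orientation: [-179.9, 0.1, 83.3]
contact_force: [0.3, -0.4, -6.3]
opening: 0.015
```

Request:
drive_tool([
  [0,-0.002,-0.01,0,0,-0.005],
  [0,-0.002,-0.008,0,0,0],
  [0,0,-0.003,0,0,0],
  [0,0,0,0,0,0],
  [0,0,0,0,0,0],
])

```text
time: 6.85
ee_pos: [0.5648, -0.1205, 0.0387]
orientation: [179.9, 0.1, 83.0]
contact_force: [0.2, -0.0, -6.9]
opening: 0.0151
```

Request:
drive_tool([
  [0,0,-0.003,0,0,0],
  [0,0,-0.002,0,0,0],
  [0,0,0,0,0,0],
])

```text
time: 7.22
ee_pos: [0.5655, -0.1207, 0.0348]
orientation: [179.8, 0.1, 83.0]
contact_force: [-0.3, 0.3, -4.8]
opening: 0.0151
```

Request:
drive_tool([
  [0,0,-0.001,0,0,0],
  [0,0,-0.001,0,0,0],
  [0,0,0,0,0,0],
])

```text
time: 7.6
ee_pos: [0.566, -0.1209, 0.0344]
orientation: [179.8, 0.1, 83.0]
contact_force: [-1.1, -0.2, -4.0]
opening: 0.0154
```

Request:
drive_tool([
  [0,0,-0.001,0,0,0],
  [0,0,-0.001,0,0,0],
  [0,0,0,0,0,0],
  [0,0,0,0,0,0],
])

```text
time: 8.1
ee_pos: [0.5664, -0.1209, 0.0343]
orientation: [179.8, 0.1, 83.0]
contact_force: [-3.3, 0.8, -1.3]
opening: 0.0149
```

Run:
```python
from h import *
st();m=eyes.camera_model("wrist");np.save("m5.npy",m["view"])
im=eyes.grab_frame("wrist")[:,:,::-1]
cv2.imwrite("pics/w5.png",im)
```

```text
{'time': np.float64(8.1), 'ee_pos': array([ 0.5664, -0.1209,  0.0343]), 'orientation': array([1.797836e+02, 1.257000e-01, 8.301600e+01]), 'contact_force': array([-3.3143,  0.7705, -1.3472]), 'opening': np.float64(0.0149), 'joints': array([-1.937500e+01,  8.363000e+00,  1.068122e+02, -8.450000e-02,
        6.458650e+01, -1.235510e+01])}
```

View pics/w5.png

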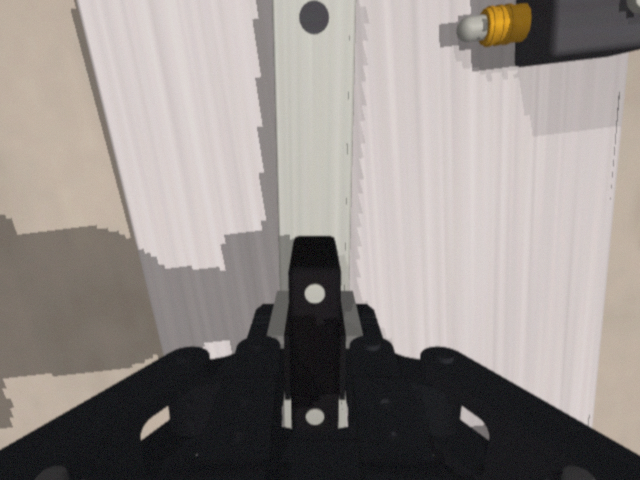

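Run:
```python
from h import *
m=eyes.camera_model("wrist"); m["view"]=np.load("m5.npy")
print(p2w("wrist",(455.5,30),.022,m), p2w("wrist",(355,29),.027,m),p2w("wrist",(350.5,230),.027,m),p2w("wrist",(274,29),.027,m),p2w("wrist",(314,17),.027,m))
im=cv2.imread("pics/w5.png");cv2.imwrite("pics/w5z.png",cv2.resize(im[0:90,260:500],None,fx=3.3,fy=3.3,interpolation=cv2.INTER_CUBIC))
```

```text
[ 0.62831187 -0.02596815  0.022     ] [ 0.59290181 -0.02241366  0.027     ] [ 0.5846708  -0.09195634  0.027     ] [ 0.56578237 -0.0191351   0.027     ] [ 0.57960941 -0.01715273  0.027     ]
```

View pics/w5z.png

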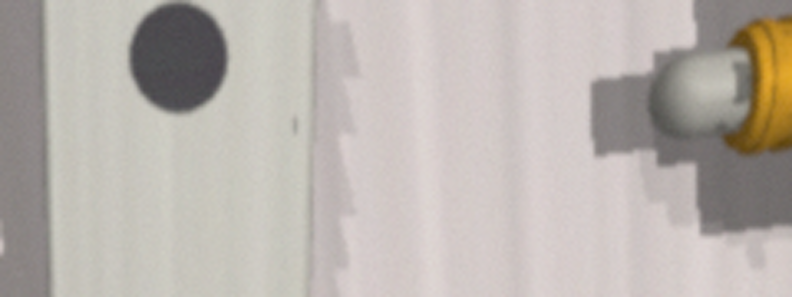

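Request:
drive_tool([
  [0.005,0,0,0,0,0],
  [0.006,0,0,0,0,0],
  [0.006,0,0,0,0,0],
  [0.006,0,0,0,0,0],
  [0.004,0,0,0,0,0],
  [0,0,0,0,0,0],
  [0,0,0,0,0,0],
])

```text
time: 9.02
ee_pos: [0.5959, -0.1211, 0.0343]
orientation: [179.7, 0.1, 83.0]
contact_force: [-3.2, 0.0, -0.4]
opening: 0.0154
```

Run:
```python
from h import *
st();m=eyes.camera_model("wrist");np.save("m6.npy",m["view"])
im=eyes.grab_frame("wrist")[:,:,::-1]
cv2.imwrite("pics/w6.png",im)
```

```text
{'time': np.float64(9.025), 'ee_pos': array([ 0.5959, -0.1211,  0.0343]), 'orientation': array([1.797375e+02, 1.323000e-01, 8.301200e+01]), 'contact_force': array([-3.2082,  0.0396, -0.4346]), 'opening': np.float64(0.0154), 'joints': array([-1.845720e+01,  1.189070e+01,  1.027684e+02, -8.550000e-02,
        6.505730e+01, -1.143360e+01])}
```

View pics/w6.png

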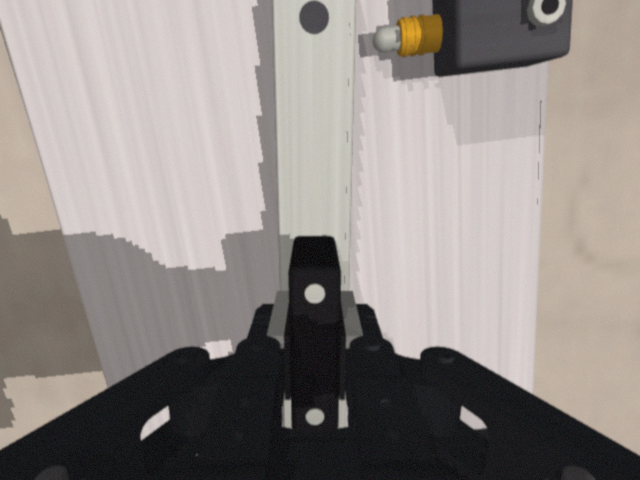

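Request:
drive_tool([
  [0,0,0,0,0,0],
  [0,0,0,0,0,0],
  [0,0,0,0,0,0],
  [0,0,0,0,0,0],
], fingers=1)

```text
time: 9.57
ee_pos: [0.5985, -0.1221, 0.0367]
orientation: [179.3, 0.2, 83.0]
contact_force: [-0.0, 0.2, 0.5]
opening: 0.0848
```

Request:
drive_tool([
  [0,0,0.02,0,0,0],
  [0,0,0.03,0,0,0],
  [-0.005,0,0.04,0,0,0],
  [0,0,0.04,0,0,0],
  [0,0,0.01,0,0,0],
  [0,0,0,0,0,0],
  [0,0,0,0,0,0],
])

```text
time: 10.45
ee_pos: [0.593, -0.122, 0.1859]
orientation: [179.1, 0.3, 83.0]
contact_force: [-0.2, 0.4, -0.1]
opening: 0.0852
```

Run:
```python
from h import *
st();m=eyes.camera_model("wrist");np.save("m7.npy",m["view"])
im=eyes.grab_frame("wrist")[:,:,::-1]
cv2.imwrite("pics/w7.png",im)
```

```text
{'time': np.float64(10.45), 'ee_pos': array([ 0.593 , -0.122 ,  0.1859]), 'orientation': array([179.1201,   0.2878,  82.9839]), 'contact_force': array([-0.1808,  0.4353, -0.1241]), 'opening': np.float64(0.0852), 'joints': array([-18.6145,   1.6123,  98.2567,  -0.1069,  79.2112, -11.5814])}
```

View pics/w7.png

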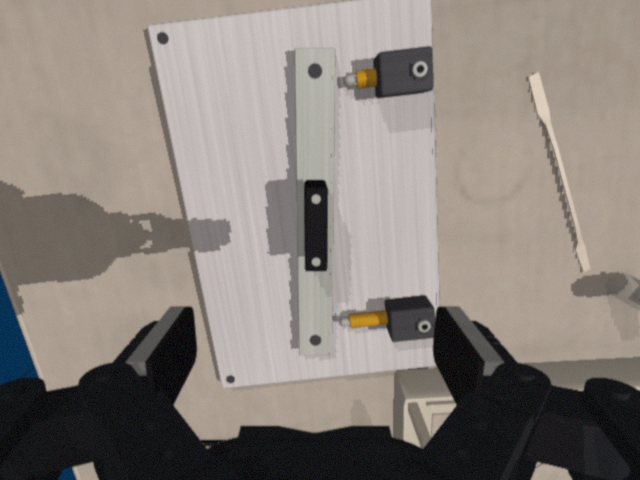

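Run:
```python
import cv2,numpy as np
im=cv2.imread("pics/w7.png")
a=cv2.resize(im[55:100,280:380],None,fx=7,fy=7,interpolation=cv2.INTER_CUBIC)[:290]
b=cv2.resize(im[300:345,280:380],None,fx=7,fy=7,interpolation=cv2.INTER_CUBIC)[:290]
cv2.imwrite("pics/w7z.png",np.vstack([a,b]))
```

```text
(no output)
```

View pics/w7z.png

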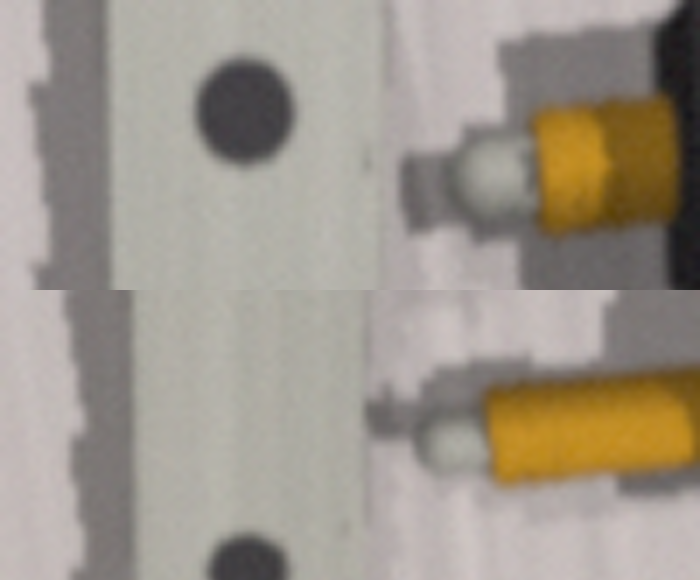

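Run:
```python
from h import *
m=eyes.camera_model("wrist"); m["view"]=np.load("m7.npy")
f=lambda u,v,z:p2w("wrist",(u-.4,v-.4),z,m)
L,R=f(344.8,80.5,.022),f(339,321.6,.022); l,r=f(334.3,80.5,.027),f(332.3,321.6,.027)
n=np.array([np.cos(np.radians(7)),-np.sin(np.radians(-7))*-1,0])
print(L,R,l,r);print((L-l)[0]*.9925,(R-r)[0]*.9925)
d=L-R;print(np.degrees(np.arctan2(-d[0],d[1])));d=l-r;print(np.degrees(np.arctan2(-d[0],d[1])))
# back edge
l2,r2=f(280+110/7,80.5,.027),f(280+135/7,321.6,.027);print("width",(l-l2),(r-r2))
print((f(280+245/7,55+112/7,.027)+f(280+247/7,300+280/7,.027))/2)
m["view"]=np.load("m6.npy")
print(p2w("wrist",(373.5,39),.022,m), p2w("wrist",(354.6,40),.027,m))
```

```text
[ 0.62956777 -0.02560884  0.022     ] [ 0.60560082 -0.2140974   0.022     ] [ 0.62177674 -0.02515805  0.027     ] [ 0.59998413 -0.2107331   0.027     ]
0.007732593998892375 0.005574573783292256
-7.246460739871442
-6.697732986526769
width [ 0.02681882 -0.00323668  0.        ] [ 0.02719104 -0.00354256  0.        ]
[ 0.5964935  -0.12167378  0.027     ]
[ 0.6291822  -0.02556443  0.022     ] [ 0.62198148 -0.02594463  0.027     ]
```

Request:
drive_tool([
  [0.003,0,-0.03,0.001,0.012,0],
  [0,0,-0.04,0,0,0],
  [0,0,-0.04,0,0,0],
  [0,0,-0.015,0,0,0],
  [0,0,0,0,0,0],
  [0,0,0,0,0,0],
])

```text
time: 11.25
ee_pos: [0.5928, -0.1209, 0.0522]
orientation: [-179.7, 0.2, 83.0]
contact_force: [-0.0, -0.3, 0.5]
opening: 0.0853
```

Request:
drive_tool([
  [0.004,0,-0.008,0,0,0],
  [0,0,-0.006,0,0,0],
  [0,0,0,0,0,0],
  [0,0,0,0,0,0],
])

```text
time: 11.75
ee_pos: [0.5998, -0.1218, 0.0413]
orientation: [179.9, 0.3, 83.0]
contact_force: [-0.6, -0.1, 0.4]
opening: 0.0854
```

Request:
drive_tool([
  [-0.003,0,-0.006,0,0,0],
  [0,0,0,0,0,0],
  [0,0,0,0,0,0],
  [0,0,0,0,0,0],
])

```text
time: 12.25
ee_pos: [0.5966, -0.1218, 0.0351]
orientation: [179.9, 0.3, 83.0]
contact_force: [-0.5, 0.9, -0.0]
opening: 0.0852
```

Request:
drive_tool([
  [0,0,0,0,0,0],
  [0,0,0,0,0,0],
  [0,0,0,0,0,0],
  [0,0,0,0,0,0],
  [0,0,0,0,0,0],
  [0,0,0,0,0,0],
], fingers=0)

```text
time: 13.0
ee_pos: [0.5966, -0.1218, 0.0354]
orientation: [179.9, 0.3, 83.0]
contact_force: [-1.2, -0.0, 0.8]
opening: 0.0153
```

Request:
drive_tool([
  [0.001,0,0,0,0,-0.01],
  [0.001,0,0,0,0,0],
  [0.001,0,0,0,0,0],
  [0,0,0,0,0,0],
  [0,0,0,0,0,0],
])

```text
time: 13.62
ee_pos: [0.5973, -0.1218, 0.0355]
orientation: [-179.6, 0.3, 82.5]
contact_force: [-2.4, -0.3, 1.7]
opening: 0.0151
```

Run:
```python
from h import *
st();m=eyes.camera_model("wrist");np.save("m8.npy",m["view"])
im=eyes.grab_frame("wrist")[:,:,::-1]
cv2.imwrite("pics/w8.png",im)
cv2.imwrite("pics/w8z.png",cv2.resize(im[0:90,260:460],None,fx=4,fy=4,interpolation=cv2.INTER_CUBIC))
```

```text
{'time': np.float64(13.625), 'ee_pos': array([ 0.5973, -0.1218,  0.0355]), 'orientation': array([-179.6402,    0.3435,   82.4533]), 'contact_force': array([-2.449 , -0.2592,  1.673 ]), 'opening': np.float64(0.0151), 'joints': array([-18.3313,  12.3349, 102.1165,  -0.4437,  65.8385, -10.6009])}
```

View pics/w8z.png

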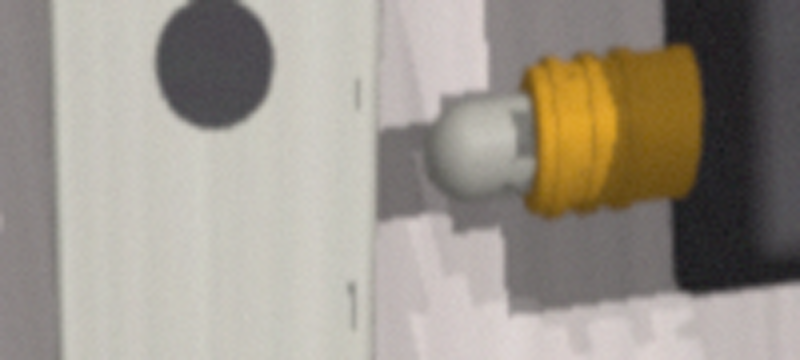

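Run:
```python
from h import *
m=eyes.camera_model("wrist"); m["view"]=np.load("m8.npy")
a=p2w("wrist",(365.6,36),.022,m);b=p2w("wrist",(353.7,36),.027,m);print(a,b,(a-b)[0]*.9925)
```

```text
[ 0.62877691 -0.02523035  0.022     ] [ 0.62410023 -0.02556204  0.027     ] 0.004641610642620538
```

Request:
drive_tool([
  [0.002,0,0,0,-0.004,0],
  [0.002,0,0,0,0,0],
  [0.001,0,0,0,0,0],
  [0,0,0,0,0,0],
  [0,0,0,0,0,0],
])

```text
time: 14.3
ee_pos: [0.5997, -0.1218, 0.0356]
orientation: [-179.4, 0.3, 82.4]
contact_force: [-3.4, -0.1, 2.3]
opening: 0.015
```

Request:
drive_tool([
  [0.002,0,0.001,0,-0.008,0],
  [0.002,0,0.001,0,0,0],
  [0.0,0,0,0,0,0],
  [0,0,0,0,0,0],
])

```text
time: 14.8
ee_pos: [0.6026, -0.1215, 0.0355]
orientation: [-179.7, 0.2, 82.4]
contact_force: [-3.3, -0.7, 0.1]
opening: 0.0151
```

Run:
```python
from h import *
st();m=eyes.camera_model("wrist");np.save("m9.npy",m["view"])
im=eyes.grab_frame("wrist")[:,:,::-1]
cv2.imwrite("pics/w9.png",im)
cv2.imwrite("pics/w9z.png",cv2.resize(im[0:90,260:460],None,fx=4,fy=4,interpolation=cv2.INTER_CUBIC))
```

```text
{'time': np.float64(14.8), 'ee_pos': array([ 0.6026, -0.1215,  0.0355]), 'orientation': array([-179.746 ,    0.2455,   82.3879]), 'contact_force': array([-3.2534, -0.7263,  0.0945]), 'opening': np.float64(0.0151), 'joints': array([-18.198 ,  12.8975, 101.4507,  -0.3156,  65.8567, -10.4558])}
```

View pics/w9z.png

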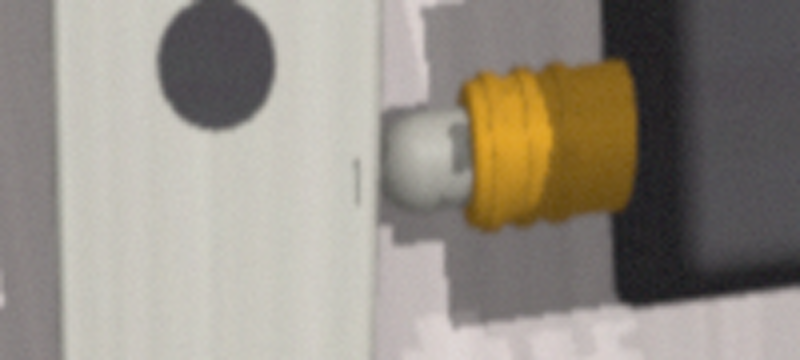

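Request:
drive_tool([
  [0.0015,0,0,0,-0.004,0],
  [0,0,0,0,0,0],
  [0,0,0,0,0,0],
])

```text
time: 15.22
ee_pos: [0.6037, -0.1215, 0.0355]
orientation: [-179.9, 0.2, 82.4]
contact_force: [-4.4, -0.7, 0.5]
opening: 0.0149
```

Request:
drive_tool([
  [0,0,0,0,0,0],
  [0,0,0,0,0,0],
  [0,0,0,0,0,0],
  [0,0,0,0,0,0],
], fingers=1)

```text
time: 15.72
ee_pos: [0.6072, -0.1218, 0.0376]
orientation: [179.6, 0.2, 82.4]
contact_force: [0.2, -0.6, 0.4]
opening: 0.0842
```

Request:
drive_tool([
  [0,0,0.02,0,0,0],
  [0,0,0.025,0,0,0],
  [-0.005,0,0.03,0,0,0],
  [0,0,0.03,0,0,0],
  [0,0,0.005,0,0,0],
  [0,0,0,0,0,0],
  [0,0,0,0,0,0],
])

```text
time: 16.6
ee_pos: [0.6027, -0.1219, 0.1562]
orientation: [179.3, 0.2, 82.4]
contact_force: [0.6, 0.4, 0.8]
opening: 0.0853
```

Run:
```python
from h import *
st();m=eyes.camera_model("wrist");np.save("m10.npy",m["view"])
im=eyes.grab_frame("wrist")[:,:,::-1]
cv2.imwrite("pics/w10.png",im)
```

```text
{'time': np.float64(16.6), 'ee_pos': array([ 0.6027, -0.1219,  0.1562]), 'orientation': array([179.318 ,   0.2455,  82.363 ]), 'contact_force': array([0.5724, 0.3722, 0.8042]), 'opening': np.float64(0.0853), 'joints': array([-18.3107,   4.4452,  98.2545,  -0.1181,  76.5847, -10.6485])}
```

View pics/w10.png

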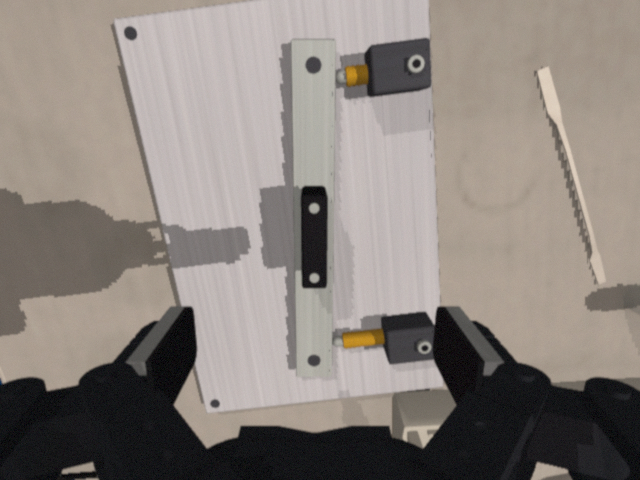

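Run:
```python
import cv2,numpy as np
im=cv2.imread("pics/w10.png")
a=cv2.resize(im[55:97,300:380],None,fx=9,fy=9,interpolation=cv2.INTER_CUBIC)[:290]
b=cv2.resize(im[322:360,300:380],None,fx=9,fy=9,interpolation=cv2.INTER_CUBIC)[:290]
cv2.imwrite("pics/w10z.png",np.vstack([a,b]))
```

```text
(no output)
```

View pics/w10z.png

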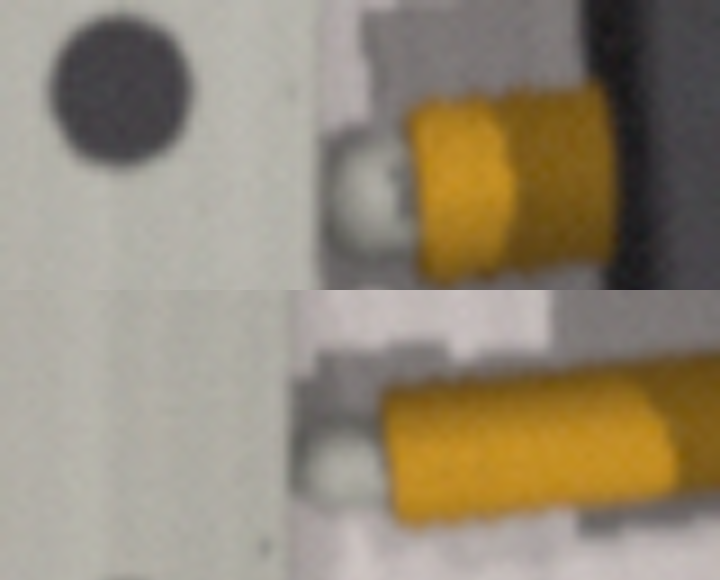

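Run:
```python
from h import *
m=eyes.camera_model("wrist"); m["view"]=np.load("m7.npy"); m2=dict(m); m2["view"]=np.load("m10.npy")
f=lambda u,v,z:p2w("wrist",(280+u/7-.4,v-.4),z,m)
g=lambda u,v,z:p2w("wrist",(300+u/9-.4,v-.4),z,m2)
z=.022
print("w7 nose/rim")
for s,v,a,b in [("L",80.5,453,540),("R",321.6,413,488)]:
    A=f(a,v,z);B=f(b,v,z);print(s,A[:2],B[:2],np.linalg.norm(B-A)*1e3)
print("w10 nose/rim/edge")
for s,v,a,b,e in [("L",55+190/9,326,413,321),("R",322+170/9,297,386,290)]:
    A=g(a,v,z);B=g(b,v,z);E=g(e,v,.027);print(s,A[:2],B[:2],E[:2],np.linalg.norm(B-A)*1e3,np.linalg.norm(B-E)*1e3)
```

```text
w7 nose/rim
L [ 0.62950707 -0.02560152] [ 0.63831118 -0.02666406] 8.867992277699265
R [ 0.60560082 -0.2140974 ] [ 0.61459322 -0.21526896] 9.068391137191567
w10 nose/rim/edge
L [ 0.63174124 -0.02491956] [ 0.6378912  -0.02573096] [ 0.63101977 -0.02536627] 6.203249673745766 8.505854647946078
R [ 0.60691758 -0.21385951] [ 0.61450386 -0.21492271] [ 0.60640596 -0.2108556 ] 7.660423546171607 10.349749073120545
```

Request:
drive_tool([
  [-0.02,-0.03,0,0,0,0],
  [-0.01,-0.04,-0.01,0,0,0],
  [0,-0.03,-0.01,0,0,0],
  [0,-0.01,-0.01,0,0,0],
  [0,0,0,0,0,0],
  [0,0,0,0,0,0],
])

```text
time: 17.4
ee_pos: [0.5687, -0.2311, 0.1178]
orientation: [180.0, -0.0, 82.5]
contact_force: [-1.1, -0.2, 0.3]
opening: 0.0853
```

Run:
```python
from h import *
st();m=eyes.camera_model("wrist");np.save("m11.npy",m["view"])
im=eyes.grab_frame("wrist")[:,:,::-1]
cv2.imwrite("pics/w11.png",im)
```

```text
{'time': np.float64(17.4), 'ee_pos': array([ 0.5687, -0.2311,  0.1178]), 'orientation': array([ 1.799594e+02, -5.000000e-02,  8.250730e+01]), 'contact_force': array([-1.1404, -0.1592,  0.2731]), 'opening': np.float64(0.0853), 'joints': array([-2.90821e+01,  6.89300e+00,  9.95103e+01,  6.40000e-02,
        7.35774e+01, -2.16076e+01])}
```

View pics/w11.png

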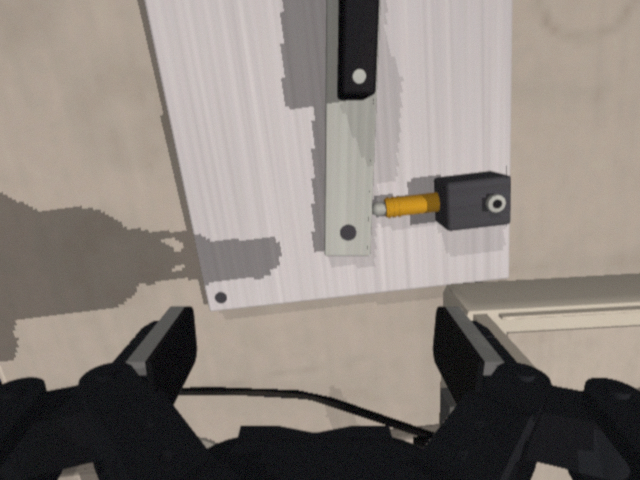

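Request:
drive_tool([
  [0,0,-0.02,0,0,0],
  [0,0,-0.02,0,0,0],
  [0,0,0,0,0,0],
  [0,0,0,0,0,0],
])

```text
time: 17.95
ee_pos: [0.5687, -0.2288, 0.0746]
orientation: [-180.0, -0.1, 82.7]
contact_force: [0.7, 0.3, -0.4]
opening: 0.0858
```

Run:
```python
from h import *
st();m=eyes.camera_model("wrist");np.save("m12.npy",m["view"])
im=eyes.grab_frame("wrist")[:,:,::-1]
cv2.imwrite("pics/w12.png",im)
cv2.imwrite("pics/w12z.png",cv2.resize(im[160:240,320:460],None,fx=5.7,fy=5.7,interpolation=cv2.INTER_CUBIC))
```

```text
{'time': np.float64(17.95), 'ee_pos': array([ 0.5687, -0.2288,  0.0746]), 'orientation': array([-1.799979e+02, -8.190000e-02,  8.266700e+01]), 'contact_force': array([ 0.724 ,  0.3277, -0.4271]), 'opening': np.float64(0.0858), 'joints': array([-2.889870e+01,  9.646300e+00,  1.009684e+02,  8.050000e-02,
        6.941730e+01, -2.159400e+01])}
```

View pics/w12z.png

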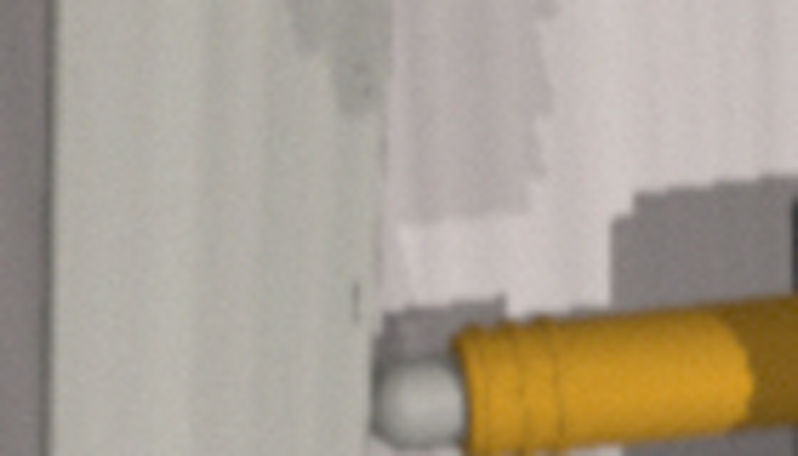

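Run:
```python
from h import *
m=eyes.camera_model("wrist"); m["view"]=np.load("m12.npy")
g=lambda u,v,z:p2w("wrist",(320+u/5.7-.4,160+v/5.7-.4),z,m)
print(g(373,400,.022),g(462,395,.022),g(371,400,.027),g(371,400,.025),g(50,400,.027))
```

```text
[ 0.60704139 -0.21397923  0.022     ] [ 0.61484904 -0.2145193   0.022     ] [ 0.60613461 -0.21257776  0.027     ] [ 0.60642742 -0.21312942  0.025     ] [ 0.57880284 -0.20908462  0.027     ]
```

Request:
drive_tool([
  [0,0,0.02,0,0,0],
  [0,0,0.02,0,0,0],
  [0.01,0.035,0.01,0,0,0],
  [0.02,0.04,0,0,0,0],
  [0.005,0.03,0,0,0,0],
  [0,0,0,0,0,0],
  [0,0,0,0,0,0],
])

```text
time: 18.88
ee_pos: [0.6098, -0.1244, 0.1424]
orientation: [178.9, 0.2, 82.5]
contact_force: [0.4, -0.1, -0.1]
opening: 0.0853
```

Request:
drive_tool([
  [-0.006,0.003,-0.02,0.002,0.014,-0.001],
  [0,0,-0.03,0,0,0],
  [0,0,-0.03,0,0,0],
  [0,0,-0.005,0,0,0],
  [0,0,0,0,0,0],
  [0,0,0,0,0,0],
])

```text
time: 19.62
ee_pos: [0.6006, -0.1252, 0.0531]
orientation: [179.9, 0.2, 82.1]
contact_force: [0.1, 0.2, 0.1]
opening: 0.0852
```

Request:
drive_tool([
  [0.003,0.004,-0.009,0,0,0.005],
  [0,0,-0.006,0,0,0],
  [0,0,0,0,0,0],
  [0,0,0,0,0,0],
])

```text
time: 20.12
ee_pos: [0.6055, -0.1213, 0.0396]
orientation: [179.7, 0.3, 82.4]
contact_force: [-0.6, 0.4, 0.9]
opening: 0.0853
```

Request:
drive_tool([
  [-0.002,0,-0.004,0,0,0],
  [0,0,0,0,0,0],
  [0,0,0,0,0,0],
  [0,0,0,0,0,0],
])

```text
time: 20.62
ee_pos: [0.6034, -0.1213, 0.0356]
orientation: [179.7, 0.3, 82.4]
contact_force: [0.8, 0.5, -0.3]
opening: 0.0852
```

Request:
drive_tool([
  [0,0,0,0,0,0],
  [0,0,0,0,0,0],
  [0,0,0,0,0,0],
  [0,0,0,0,0,0],
  [0,0,0,0,0,0],
  [0,0,0,0,0,0],
], fingers=0)

```text
time: 21.38
ee_pos: [0.6037, -0.1215, 0.036]
orientation: [179.7, 0.3, 82.4]
contact_force: [0.3, 0.1, 0.7]
opening: 0.0148
```

Request:
drive_tool([
  [0.001,0,0,0,0,0.008],
  [0,0,0,0,0,0],
  [0,0,0,0,0,0],
])

```text
time: 21.75
ee_pos: [0.604, -0.1214, 0.036]
orientation: [179.8, 0.3, 82.9]
contact_force: [-1.2, 0.2, 0.8]
opening: 0.015
```

Request:
drive_tool([
  [0.0015,0,0.0005,0,0,0],
  [0.001,0,0,0,0,0],
  [0,0,0,0,0,0],
  [0,0,0,0,0,0],
])

```text
time: 22.25
ee_pos: [0.6043, -0.1214, 0.036]
orientation: [-179.9, 0.3, 82.9]
contact_force: [-2.8, -1.4, 2.4]
opening: 0.015
```

Request:
drive_tool([
  [0.001,0,0.001,0,-0.004,0],
  [0.0005,0,0,0,0,0],
  [0,0,0,0,0,0],
  [0,0,0,0,0,0],
])

```text
time: 22.75
ee_pos: [0.6045, -0.1214, 0.036]
orientation: [-179.9, 0.3, 82.9]
contact_force: [-3.3, -1.6, 1.1]
opening: 0.015
```

Request:
drive_tool([
  [0.001,0,0.0005,0,0,0],
  [0,0,0,0,0,0],
  [0,0,0,0,0,0],
])

```text
time: 23.12
ee_pos: [0.6049, -0.1213, 0.036]
orientation: [-179.8, 0.3, 83.0]
contact_force: [-4.4, 0.4, 2.0]
opening: 0.0148
```

Now at the aim (x ≈ 0.6049). Release and inspect.

Request:
drive_tool([
  [0,0,0,0,0,0],
  [0,0,0,0,0,0],
  [0,0,0,0,0,0],
  [0,0,0,0,0,0],
], fingers=1)

```text
time: 23.62
ee_pos: [0.6084, -0.1214, 0.0378]
orientation: [179.7, 0.3, 83.0]
contact_force: [-0.2, 0.2, -0.1]
opening: 0.0848
```

Request:
drive_tool([
  [0,0,0.02,0,0,0],
  [0,0,0.025,0,0,0],
  [-0.005,0,0.03,0,0,0],
  [0,0,0.03,0,0,0],
  [0,0,0.005,0,0,0],
  [0,0,0,0,0,0],
  [0,0,0,0,0,0],
])

```text
time: 24.5
ee_pos: [0.6039, -0.1215, 0.1563]
orientation: [179.4, 0.3, 83.0]
contact_force: [-0.3, -0.1, 0.7]
opening: 0.0855
```

Run:
```python
from h import *
st();m=eyes.camera_model("wrist");np.save("m13.npy",m["view"])
im=eyes.grab_frame("wrist")[:,:,::-1]
cv2.imwrite("pics/w13.png",im)
a=cv2.resize(im[55:97,300:380],None,fx=9,fy=9,interpolation=cv2.INTER_CUBIC)[:290]
b=cv2.resize(im[322:360,300:380],None,fx=9,fy=9,interpolation=cv2.INTER_CUBIC)[:290]
cv2.imwrite("pics/w13z.png",np.vstack([a,b]))
```

```text
{'time': np.float64(24.5), 'ee_pos': array([ 0.6039, -0.1215,  0.1563]), 'orientation': array([179.4146,   0.3053,  82.9563]), 'contact_force': array([-0.2527, -0.1369,  0.7317]), 'opening': np.float64(0.0855), 'joints': array([-18.2077,   4.6375,  98.0402,  -0.1913,  76.6889, -11.1226])}
```

View pics/w13z.png

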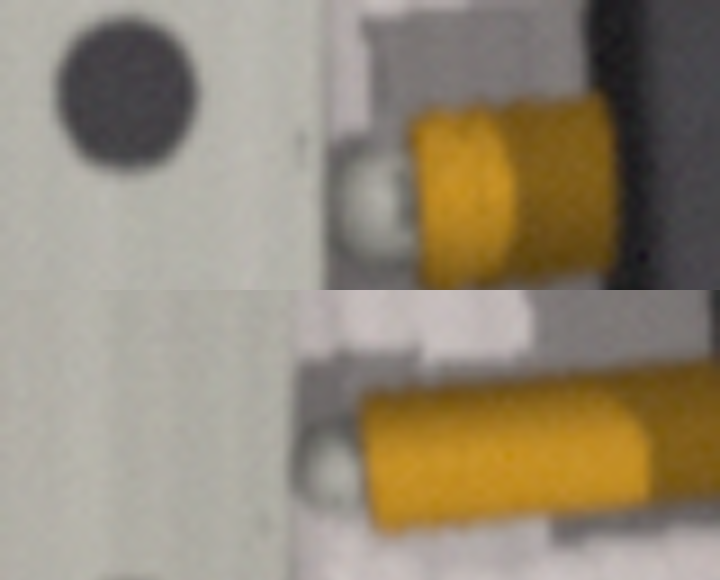

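Run:
```python
from h import *
m2=eyes.camera_model("wrist"); m2["view"]=np.load("m13.npy")
g=lambda u,v,z:p2w("wrist",(300+u/9-.4,v-.4),z,m2)
for s,v,a,b,e in [("L",55+195/9,333,414,328),("R",322+175/9,297,363,295)]:
    A=g(a,v,.022);B=g(b,v,.022);E=g(e,v,.027);print(s,A[:2],B[:2],E[:2],np.linalg.norm(B-A)*1e3)
cv2.imwrite("pics/top9.png",eyes.grab_frame("top")[150:350,120:520,::-1].repeat(2,0).repeat(2,1))
```

```text
L [ 0.63215886 -0.02474199] [ 0.63789369 -0.02543937] [ 0.63144225 -0.02518465] 5.777074485609274
R [ 0.60877653 -0.21414329] [ 0.61441633 -0.21486907] [ 0.6086621  -0.21118481] 5.6863042294031025
```

View pics/top9.png

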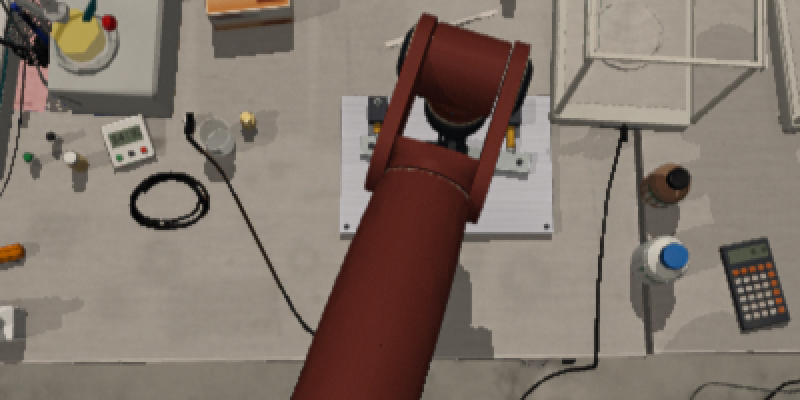

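View pics/w13.png

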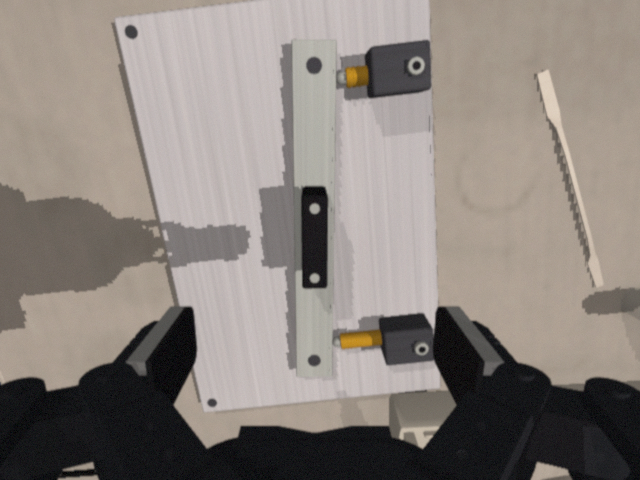

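Compression measures about 3.1 mm on the left tip and 3.4 mm on the right by the nose positions, against 5 mm of travel. By the bar edge it is about 2.7 mm on both. The top view shows the bystanders where they were. I'm handing it in.

```bash
python3 -c "
from h import *
print(env.finish_job()); st()"
```

```text
the job is handed in; nothing more can be done
None
the job is handed in; nothing more can be done
```

The straightedge now rests on the plate against both spring tips, released, and the job was handed in at about 24.6 s of the 72 s allowed. No verdict was reported, so the result is judged only by my own measurements.

I picked the bar up by its grip, set it flat on the plate about 36 mm short of the left stop's tip, and slid it up to the tips at about 7° to the plate.

- **First contact:** the wrist camera showed the left tip pressed in about 2.4 mm but the right only about 0.5–1.4 mm, too little to trust. I regripped, turned the bar about 0.5° and moved it about 1 mm further.
- **Final check:** the last wrist picture puts both tips about 2.7–3.4 mm in, of their 5 mm travel, with the fingers open and clear. Measuring from the tip noses and from the bar's edge differs by about 0.5 mm.
- **Forces:** I could not read the force on each tip. The wrist force while sliding was about 3–4.5 N, mostly the bar's friction on the plate.
- **Disagreement:** the first top-camera estimate of the tips was 7–8 mm off because I most likely took their shadows for the ends. I used the wrist-camera values instead.
- **Bystanders:** they look unmoved in the top view.

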